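Change the sauce and seasoning row over to the clean caddy in the same order

TASK

The old condiment rail has to go to the wash. Move its four containers - squeeze bottle, shaker, square bottle and flat tin - into the four bays of the empty steel caddy, one to a bay and in the same order from left to right as they stand in the rail now, because the staff reach for them without looking. Keep them upright, set each down gently on the floor of its bay, and let go of them all.

Things in the scene. Friction and masses are not known exactly. Their poses are not given: they have to be found in the camera images.
- squeeze_bottle: White plastic squeeze bottle with a grey ribbed cap and a pointed nozzle. Round, 54 mm across, straight from 4 to 77 mm above its foot; 118 mm tall in all. Its yaw means nothing. Origin at the centre of its underside, z up.
- shaker: Salt shaker: round glass body with white salt in it, domed steel top with holes. 42 mm across, the glass straight from 4 to 66 mm above its foot; the smallest foot, 92 mm tall. Origin at the centre of its underside, z up.
- square_bottle: Square amber glass bottle with a plain paper band and a round black screw cap. 46 x 46 mm, straight sides up to 65 mm above its foot; 105 mm tall. Origin at the centre of its underside, z up. x and y across its flat sides.
- flat_tin: Flat oblong metal tin with a plain paper band and a white flip-top plate. 34 mm in its x, 56 mm in its y, straight sides up to 86 mm above its foot; 99 mm tall. Origin at the centre of its underside, z up.
- rail: The old rack, fixed: low aluminium rail, 82 mm (x) by 320 mm (y), lips and black end caps 17 mm high, in which four grey cups sit side by side. Origin at the centre of its underside. Its y runs along the row, to the robot's left within 8 degrees; cup centres at y = +114, +38, -38, -114 mm.
- cup_bottle: Larger round grey cup in the rail, in which the squeeze bottle stands at the start: square foot of 72 mm, 61 mm inside. Its place in the rail varies; it marks where in the row its container stood. Fixed. Origin under its centre, 8 mm above the counter; floor 7 mm and rim 30 mm above the origin.
- cup_shaker: Smaller round grey cup in the rail, in which the shaker stands at the start: 49 mm inside; otherwise as the other round cup.
- cup_square: Square grey cup in the rail, in which the square bottle stands at the start: 54 x 54 mm inside; otherwise as the round cups. Its x and y are those of the rail.
- cup_tin: Oblong grey cup in the rail, in which the flat tin stands at the start: 42 mm (x) by 64 mm (y) inside; otherwise as the round cups. Its x and y are those of the rail.
- caddy: The clean rack, fixed: long open steel caddy, 80 mm (x) by 308 mm (y), a loop handle at each end, three dividers making four equal bays 72 x 72 mm. Origin at the centre of its underside; inner floor 7 mm above it, walls and dividers 40 mm high. Its y runs along the row, to the robot's left within 8 degrees; bay centres at y = +114, +38, -38, -114 mm (first to fourth from the left).
Not all that is in view belongs to the job. Leave any purple look-alike of the flat_tin alone. What is shaped like the shaker but red is not meant.

How it is judged:
By the outcome, as a careful person would: the job done as asked, in the order asked, and still so for the second after the job is handed in, with the robot touching nothing.
It also fails if it takes over 99 s, if anything falls off the work surface, if the arm or the gripper's body presses on something with over 40 N, if the wrist force passes 120 N, or if a joint passes its speed limit or range.

ROBOT

A 7-joint arm with a two-finger parallel gripper is mounted at the origin on a cart in front of the work surface, level with it; the furniture and walls round the work are solid. World frame = base frame: x ahead of the robot, y to its left, z up, the work surface at z = 0. Lengths are in m, angles in rad, forces in N, time in s.
With the tool pointing down it reaches from about 0.425 to 0.825 m from the base axis. Payload 3.6 kg.
Tool frame: the origin (TCP) lies where the fingers leave the gripper's body, on its centre line; the fingertips stand 73 mm ahead of it and the grasp point (between the pads) lies 54 mm ahead of it; z points along the fingers, y is the line along which they close (so a half turn about z gives the same grasp; the last joint's range is limited). The gripper opens to 85 mm and grips with 20 to 120 N. Pads are 22 mm wide; open, the fingers measure 114 mm over their backs; the gripper's body (76 mm by 85 mm) begins 54 mm behind the grasp point. The pads swing forward as they close: fully open they stand 13 mm farther back than shut.
Start: joints at [-1.22, 0.615, -0.013, 1.423, 0.008, 1.103, -0.04], TCP at [0.24, 0.604, 0.304] pointing down, gripper open.
Joint ranges: [-3.12, 3.12], [-0.3, 2.06], [-1.34, 1.32], [0.26, 2.42], [-1.36, 4.5], [0.01, 1.98], [-2.84, 2.84]. Speed limits (rad/s): [2.79, 2.79, 3.14, 3.14, 3.14, 3.14, 3.14].

INTERFACE

Orientations are given as a unit quaternion [x, y, z, w].
In Python, from station import arm, snapshot, camera_info, ticket gives the robot as it stands. Calls block until the motion is done:
- arm.movep(position, orientation): joint-space move of the TCP to a pose.
- arm.line_to(position, velocity=0.15, ori=None): straight line of the TCP; ori=None keeps the orientation; velocity is the mean speed in m/s.
- arm.move_j(angles): joint-space move.
- arm.move_gripper(opening, effort=None): opening from 0.0 (shut) to 1.0 (fully open); effort is the grip in N (None keeps the last); returns when the fingers have stopped.
- arm.pause(seconds).
- arm.ik(position, orientation): joint angles nearest the present ones, or None.
- snapshot(name): name is "scene" or "top" or "wrist"; returns the picture (400x640x3 uint8, blue, green, red); there is no depth.
- camera_info(name): a dict with "fx", "fy", "cx", "cy" (pixels), "dist_coeffs" ([k1, k2, p1, p2, k3] as OpenCV has them; the pictures are not rectified), "R" (3x3) and "t" (3): a world point X has camera coordinates R X + t; the wrist camera has in their place "T_tool_cam" (4x4, takes a point from camera to tool coordinates, whose origin is the TCP and whose axes are the flange's). Camera axes: x right, y down, z forward; pixel columns grow to the right and rows downward; lengths in m; the calibration is good to about 2 mm. A picture is of the moment at which its call begins: read the wrist's pose just before it. camera_info takes no time and is no camera call.
A pose or a line that the arm cannot do raises arm.MotionError and nothing moves.
- ticket.finish_job(): hands the job in; it is judged then, once.
Readings, each from a call of its own:
- arm.read_time(): time.
- arm.read_joint_positions(): joint angles.
- arm.read_dq(): joint speeds.
- arm.read_effort(): joint torques, N m.
- arm.read_tool_pos(): TCP position.
- arm.read_eef_rot(): TCP orientation.
- arm.read_ft_force(): force on the tool from outside, world axes, zero at the start.
- arm.read_wrist_torque(): the same for the moment, N m.
- arm.read_opening(): opening from 0.0 (shut) to 1.0 (fully open).
- arm.read_finger_force(): force on a finger pad.
Only numpy, scipy, OpenCV 4.12 (cv2) and the standard library are available. Lean on these libraries where they do the work, as an engineer would, in place of code of your own. Each camera call takes 0.05 s, during which the arm holds its last target. There are 200 camera calls.

## Working session

There is one attempt and no reset: what is moved stays moved. The work goes in short steps, each a Python script; the robot and the scene stay as the last script left them, time stands still between calls to the robot, and variables do not carry over. Pictures are saved under pics/ and viewed, at most 14 in all, crops included, and the job is handed in when it is done.

```bash
mkdir -p pics; ls; python3 - <<'E'
from station import arm,snapshot,camera_info
import cv2,numpy as np
for n in("scene","top","wrist"):
    cv2.imwrite(f"pics/{n}0.png",snapshot(n)); c=camera_info(n)
    print(n,{k:np.round(v,4).tolist() for k,v in c.items()})
print(arm.read_time(),arm.read_eef_rot())
E
```

```text
pics
scene {'fx': 382.5016, 'fy': 382.5016, 'cx': 318.2056, 'cy': 192.5869, 'dist_coeffs': [0.0194, 0.0, 0.0, 0.0, 0.0], 'R': [[-0.8222, -0.569, 0.0167], [-0.2807, 0.3796, -0.8815], [0.4953, -0.7295, -0.4718]], 't': [0.3951, 0.2662, 0.5172]}
top {'fx': 430.2502, 'fy': 430.2502, 'cx': 319.3459, 'cy': 203.5494, 'dist_coeffs': [-0.1195, 0.0, 0.0, 0.0, 0.0], 'R': [[-0.0224, -0.9997, -0.0119], [-0.9913, 0.0237, -0.1295], [0.1297, 0.0089, -0.9915]], 't': [-0.1063, 0.5998, 0.9731]}
wrist {'fx': 304.1762, 'fy': 304.1762, 'cx': 326.1535, 'cy': 198.9001, 'dist_coeffs': [-0.0049, 0.0, 0.0, 0.0, 0.0], 'T_tool_cam': [[0.0004, -0.9524, -0.3047, 0.0775], [1.0, 0.0005, -0.0004, -0.0013], [0.0005, -0.3047, 0.9524, -0.0704], [0.0, 0.0, 0.0, 1.0]]}
0.15 [ 1.87753209e-01  9.82215728e-01 -9.83112392e-04 -1.73024635e-04]
```

View pics/scene0.png

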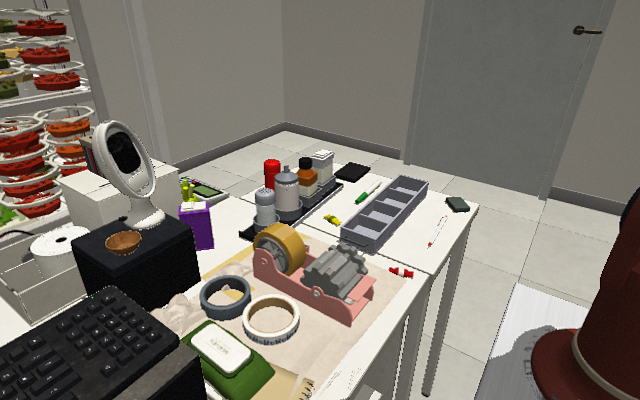

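View pics/top0.png

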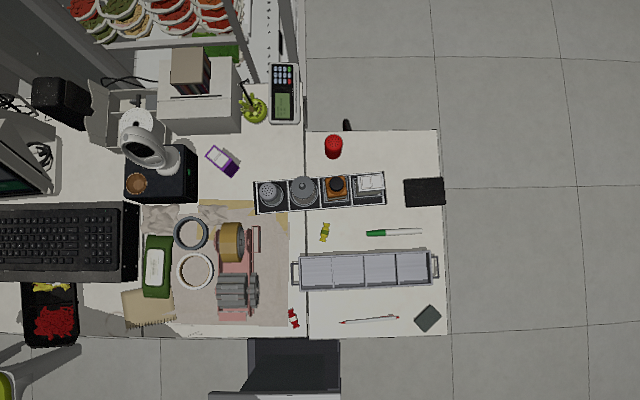

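The top picture, left to right, shows the rail at (253–385, 175–212): shaker (269,192), squeeze bottle (303,190), square bottle (336,187), tin (370,183). The caddy is at (292–438, 252–288). There is a red shaker shape at (333,146) and a purple tin at (221,160), both outside the rail.

Next, coarse positions and an enlarged crop to confirm.

```bash
cat > h.py <<'E'
from station import arm,snapshot,camera_info,ticket
import cv2,numpy as np
from scipy.spatial.transform import Rotation as Ro
def cam(n,p=None,q=None):
    c=camera_info(n);K=np.array([[c['fx'],0,c['cx']],[0,c['fy'],c['cy']],[0,0,1]]);d=np.array(c['dist_coeffs'])
    if n=='wrist':
        T=np.array(c['T_tool_cam']);B=np.eye(4);B[:3,:3]=Ro.from_quat(q).as_matrix();B[:3,3]=p
        W=np.linalg.inv(B@T);R,t=W[:3,:3],W[:3,3]
    else: R,t=np.array(c['R']),np.array(c['t'])
    return K,d,R,t
def ray(C,uv):
    K,d,R,t=C
    p=cv2.undistortPoints(np.array(uv,float).reshape(-1,1,2),K,d)[:,0]
    D=np.c_[p,np.ones(len(p))]@R
    return -R.T@t,D/np.linalg.norm(D,axis=1)[:,None]
def onz(C,uv,z):
    o,D=ray(C,uv); return o+D*((z-o[2])/D[:,2])[:,None]
def tri(C1,u1,C2,u2):
    o1,a=ray(C1,u1);o2,b=ray(C2,u2);out=[]
    for x,y in zip(a,b):
        A=np.c_[x,-y];s=np.linalg.lstsq(A,o2-o1,rcond=None)[0]
        P,Q=o1+s[0]*x,o2+s[1]*y;out.append(np.r_[(P+Q)/2,np.linalg.norm(P-Q)])
    return np.array(out)
def proj(C,X):
    K,d,R,t=C;return cv2.projectPoints(np.array(X,float).reshape(-1,1,3),cv2.Rodrigues(R)[0],t,K,d)[0][:,0]
def down(yaw): # tool y axis along world direction at angle yaw, z down
    y=np.array([np.cos(yaw),np.sin(yaw),0]);z=np.array([0,0,-1.]);return Ro.from_matrix(np.c_[np.cross(y,z),y,z]).as_quat()
E
python3 - <<'E'
from h import *
C=cam('top')
print('cam',ray(C,[[0,0]])[0])
print('rail corners z17',onz(C,[[253,182],[384,172],[386,203],[256,214]],.017).round(3))
print('caddy z40',onz(C,[[299,254],[430,249],[433,285],[302,290]],.04).round(3))
print('tops',[onz(C,[p],z).round(3).tolist() for p,z in(((269,190),.107),((303,188),.133),((336,185),.12),((370,183),.114),((333,141),.09))])
im=snapshot('top');cv2.imwrite('pics/topc.png',cv2.resize(im[120:300,240:450],None,fx=3.3,fy=3.3,interpolation=cv2.INTER_CUBIC))
for x,y in((.6,0.05),(.55,-.0),(.5,.0)):
  for k in(0,np.pi):
    j=arm.ik([x,y,.35],down(k)); print(x,y,k,None if j is None else np.round(j,2))
E
```

```text
cam [ 0.46598867 -0.12912183  1.04128376]
rail corners z17 [[ 0.657  0.04   0.017]
 [ 0.673 -0.279  0.017]
 [ 0.597 -0.28   0.017]
 [ 0.578  0.033  0.017]]
caddy z40 [[ 0.48  -0.07   0.04 ]
 [ 0.484 -0.375  0.04 ]
 [ 0.401 -0.379  0.04 ]
 [ 0.398 -0.076  0.04 ]]
tops [[[0.621, -0.01, 0.107]], [[0.619, -0.087, 0.133]], [[0.626, -0.158, 0.12]], [[0.63, -0.233, 0.114]], [[0.733, -0.155, 0.09]]]
0.6 0.05 0 [-0.39  0.53  0.46  1.51 -0.25  1.16  0.11]
0.6 0.05 3.141592653589793 [ 0.11  0.52 -0.38  1.49  0.2   1.16  2.84]
0.55 -0.0 0 [-0.34  0.44  0.46  1.66 -0.21  1.09  0.18]
0.55 -0.0 3.141592653589793 [-0.7   0.63  1.14  1.67 -0.6   1.24 -2.57]
0.5 0.0 0 [-0.38  0.36  0.46  1.79 -0.18  1.04  0.16]
0.5 0.0 3.141592653589793 [-0.76  0.54  1.14  1.8  -0.53  1.16 -2.6 ]
```

View pics/topc.png

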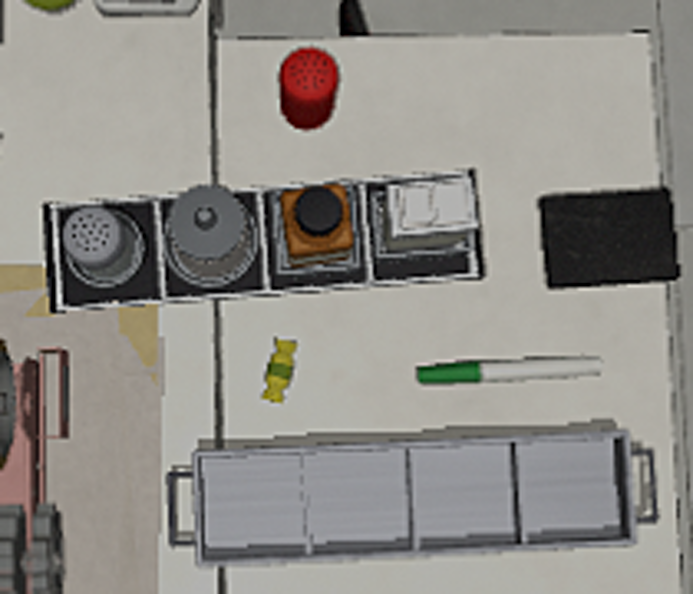

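The crop confirms the targets. The grey-topped shaker in the leftmost cup is the one meant; the red one at (333,146) stands free behind the rail. The white-topped tin in the rightmost cup is the one meant; the purple one at (221,160) is to be left. The order is shaker, squeeze bottle, square bottle, tin. Now two wrist views from above the row.

```bash
python3 - <<'E'
from h import *
import json
p=np.array(arm.read_tool_pos());q=arm.read_eef_rot()
arm.line_to([p[0]*.85,p[1]*.85,.48],velocity=.3)
arm.movep([.50,-.08,.45],down(0.03))
arm.line_to([.55,-.06,.34],velocity=.25)
V=[]
for i,y in enumerate((-.06,-.2)):
    if i: arm.line_to([.55,y,.34],velocity=.25)
    arm.pause(.2)
    p,q=arm.read_tool_pos(),arm.read_eef_rot();im=snapshot('wrist');cv2.imwrite(f'pics/w{i}.png',im);V.append([list(map(float,p)),list(map(float,q))])
json.dump(V,open('V.json','w'));print(V,arm.read_time(),np.round(arm.read_joint_positions(),2))
E
```

```text
[[[0.5500880264238446, -0.06088022290352469, 0.3419255630917294], [0.6968028030625214, 0.7172606318888237, 0.0011690214251989654, 0.0012934355668943712]], [[0.5506362798124675, -0.19772623880230514, 0.3398407844004044], [0.6950857655938957, 0.7189264966751386, 0.000477562535687674, -0.0004927283066088386]]] 5.2417 [-0.14  0.57  0.75  1.58 -0.41  1.16  0.73]
```

View pics/w0.png

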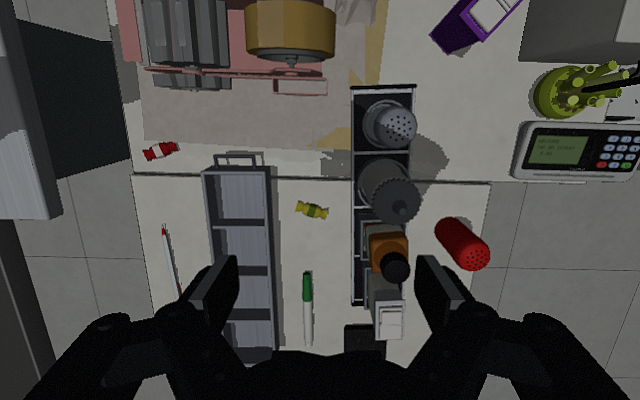

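View pics/w1.png

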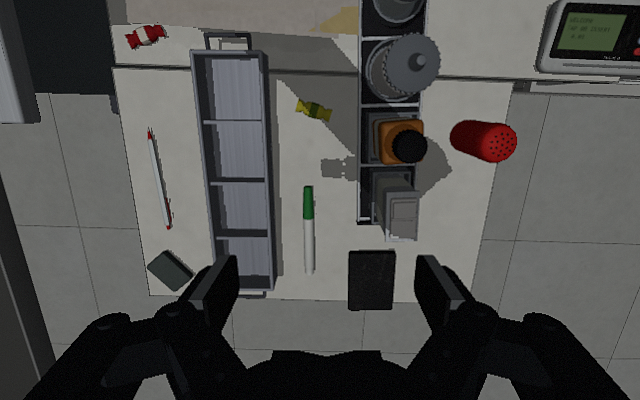

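w0 shows the shaker dome (397,123), nozzle tip (402,207), black cap (397,268) and tin plate (390,321). w1 shows the nozzle (419,61), cap (409,148), tin plate (404,217), and caddy rim corners (191,53), (263,50), (216,293), (276,289). I'll triangulate these and enlarge crops of both to refine them.

```bash
python3 - <<'E'
from h import *
import json
V=json.load(open('V.json'));W=[cam('wrist',*v) for v in V];T=cam('top')
w0=[[402,207],[397,269],[390,321]];w1=[[419,61],[409,148],[404,217]];t=[[302.7,185.5],[336.4,182.7],[370.3,182.1]]
for n,a in(('w0w1',tri(W[0],w0,W[1],w1)),('tw0',tri(T,t,W[0],w0)),('tw1',tri(T,t,W[1],w1)),('shk',tri(T,[[268.2,192.1]],W[0],[[399,123]]))): print(n,a.round(4).tolist())
print('caddy w1 z40',onz(W[1],[[191,53],[263,50],[216,293],[276,289]],.04).round(4).tolist())
a=cv2.resize(cv2.imread('pics/w0.png')[75:355,190:450],None,fx=2,fy=2,interpolation=cv2.INTER_CUBIC)[:,:400*2]
a=cv2.imread('pics/w0.png')[75:345,330:430];b=cv2.imread('pics/w1.png')[0:270,345:445];c=cv2.imread('pics/w1.png')[30:300,185:285]
cv2.imwrite('pics/crops.png',cv2.resize(np.hstack([a,b,c]),None,fx=2.2,fy=2.2,interpolation=cv2.INTER_CUBIC))
E
```

```text
w0w1 [[0.6284, -0.0843, 0.1204, 0.0007], [0.6323, -0.1616, 0.1102, 0.0027], [0.6341, -0.2351, 0.1075, 0.0015]]
tw0 [[0.6283, -0.0852, 0.1182, 0.0021], [0.6323, -0.1591, 0.1148, 0.0002], [0.633, -0.234, 0.1085, 0.0]]
tw1 [[0.6244, -0.0861, 0.1338, 0.0003], [0.6315, -0.1603, 0.1122, 0.0032], [0.6327, -0.2333, 0.113, 0.0012]]
shk [[0.6227, -0.0046, 0.0854, 0.006]]
caddy w1 z40 [[0.3962, -0.0745, 0.04], [0.4763, -0.0688, 0.04], [0.4005, -0.3847, 0.04], [0.4858, -0.3752, 0.04]]
```

View pics/crops.png

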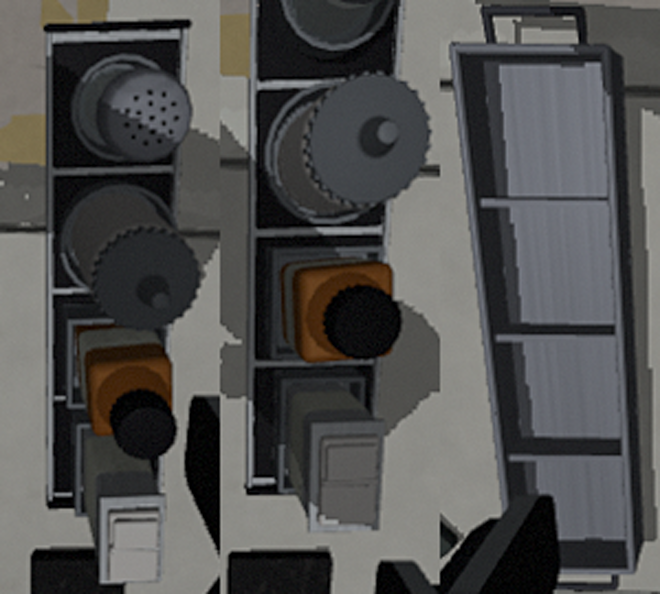

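The crops give refined pixels for all four tops and for the rail and caddy edges. All four containers stand upright.

```bash
python3 - <<'E'
from h import *
import json
V=json.load(open('V.json'));W=[cam('wrist',*v) for v in V];T=cam('top')
w0=[[400.5,126.4],[402.7,210.5],[395,267.7],[389.5,319.5]];w1=[[420.5,60],[409,146],[401.8,216]];t=[[268.2,192.1],[302.7,185.5],[336.4,182.7],[370.3,182.1]]
for n,a in(('w0w1',tri(W[0],w0[1:],W[1],w1)),('tw0',tri(T,t,W[0],w0)),('tw1',tri(T,t[1:],W[1],w1))): print(n,a.round(4).tolist())
for n,C,P in(('w0',W[0],w0),('w1',W[1],[None]+w1),('t',T,t)):
  print(n,[onz(C,[p],z)[0,:2].round(4).tolist() for p,z in zip(P,(.106,.133,.12,.114)) if p is not None])
print('caddy w1 z40',onz(W[1],[[190.5,50.5],[266,50.5],[274,290.5]],.04).round(4).tolist())
print('caddy w1/top tri',tri(W[1],[[190.5,50.5],[266,50.5],[274,290.5]],T,[[299.5,257],[299.5,256],[431,250]]).round(3).tolist())
print('rail w0',onz(W[0],[[351.4,90],[352.3,304.5],[415,87.7]],.017).round(4).tolist())
print('rail w1',onz(W[1],[[345+30/2.2,487/2.2]],.017).round(4).tolist())
ang=.055
for i,y in enumerate((.114,.038,-.038,-.114)): print('cup pred',(.626-np.sin(ang)*y).round(4),(-.1215+np.cos(ang)*y).round(4))
E
```

```text
w0w1 [[0.6269, -0.0847, 0.1298, 0.0006], [0.6307, -0.1595, 0.1113, 0.0006], [0.6333, -0.2353, 0.1043, 0.0001]]
tw0 [[0.6199, -0.0068, 0.1037, 0.0064], [0.6267, -0.0857, 0.1277, 0.0022], [0.6319, -0.1594, 0.1115, 0.0019], [0.6333, -0.2344, 0.1054, 0.0005]]
tw1 [[0.6226, -0.0866, 0.1443, 0.0002], [0.6342, -0.1603, 0.1, 0.002], [0.633, -0.2343, 0.1066, 0.0007]]
w0 [[0.6224, -0.0055], [0.6263, -0.0836], [0.6286, -0.1545], [0.6306, -0.2274]]
w1 [[0.6257, -0.0851], [0.628, -0.1584], [0.6306, -0.2317]]
t [[0.6165, -0.0084], [0.6247, -0.0862], [0.6313, -0.1589], [0.632, -0.2334]]
caddy w1 z40 [[0.3959, -0.0719, 0.04], [0.4796, -0.0692, 0.04], [0.4829, -0.3777, 0.04]]
caddy w1/top tri [[0.471, -0.089, 0.219, 0.014], [0.476, -0.069, 0.027, 0.004], [0.482, -0.378, 0.039, 0.001]]
rail w0 [[0.5795, 0.03, 0.017], [0.5978, -0.2802, 0.017], [0.6571, 0.035, 0.017]]
rail w1 [[0.5985, -0.2778, 0.017]]
cup pred 0.6197 -0.0077
cup pred 0.6239 -0.0836
cup pred 0.6281 -0.1594
cup pred 0.6323 -0.2353
```

Rail centre is about (0.626, -0.1215), yaw 0.055. Caddy centre is about (0.441, -0.2245), yaw 0.011. Starting with the shaker.

```bash
cat >> h.py <<'E'
RC,RY=np.array([.626,-.1215]),.055
CC,CY=np.array([.441,-.2245]),.011
ROW=(.114,.038,-.038,-.114)
def at(c,a,y): return c+y*np.array([-np.sin(a),np.cos(a)])
def fz(): return float(np.mean([arm.read_ft_force()[2] for _ in range(3)]))
def log(s,*a): print(f'{arm.read_time():.1f}',s,*[np.round(x,4).tolist() for x in a],flush=True)
def pick(xy,h,hi=.27,effort=45):
    arm.move_gripper(1.0)
    arm.movep([*xy,hi],down(RY)); f0=fz()
    arm.line_to([*xy,.015+h],velocity=.16)
    log('at grasp',arm.read_tool_pos(),arm.read_ft_force(),f0)
    arm.move_gripper(0.0,effort); log('gripped',arm.read_opening(),arm.read_finger_force(),arm.read_ft_force())
    arm.line_to([*xy,.085+h],velocity=.12); log('lifted',arm.read_opening(),arm.read_ft_force(),arm.read_tool_pos())
def place(xy,h,dx=0):
    up=.085+h
    arm.line_to([*xy,up],velocity=.2,ori=down(CY)); arm.line_to([*xy,.007+h+.012],velocity=.12)
    arm.pause(.2); b=fz(); z=.007+h+.012
    while z>.007+h-.010:
        z-=.002; arm.line_to([*xy,z],velocity=.03); f=fz()
        if f-b>3: break
    log('down',z-h,f-b,arm.read_tool_pos())
def release(xy,hi=.27):
    arm.move_gripper(1.0); arm.pause(.2); log('released',arm.read_opening(),arm.read_ft_force())
    arm.line_to([*xy,hi],velocity=.22); log('away')
E
python3 - <<'E'
from h import *
xy=at(RC,RY,ROW[0]); pick(xy,.107)
cv2.imwrite('pics/s1.png',snapshot('wrist'))
place(at(CC,CY,ROW[0]),.107)
cv2.imwrite('pics/s2.png',np.hstack([cv2.resize(snapshot('wrist')[150:400],(400,250)),cv2.resize(snapshot('top')[160:300,240:450],(375,250))]))
E
```

```text
7.4 at grasp [0.6205, -0.0083, 0.1232] [-0.1738, -0.1589, 0.9747] -0.3549
7.9 gripped 0.4882 45.1495 [-0.9404, 0.0158, 4.3788]
8.6 lifted 0.4883 [-1.3086, -0.2482, -2.2124] [0.6191, -0.0074, 0.1911]
12.2 down 0.007 6.7553 [0.44, -0.1106, 0.1147]
```

View pics/s2.png

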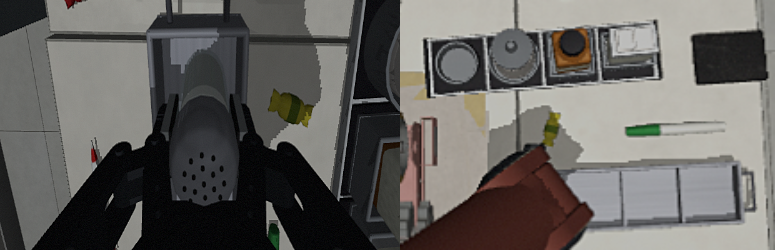

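The left panel shows the shaker held upright inside the first bay, with the floor contact felt at the expected height. The right panel shows its cup empty and the other three untouched. Releasing, then the bottle.

```bash
python3 - <<'E'
from h import *
release(at(CC,CY,ROW[0]))
pick(at(RC,RY,ROW[1]),.123)
place(at(CC,CY,ROW[1]),.123)
cv2.imwrite('pics/b1.png',np.hstack([cv2.resize(snapshot('wrist')[150:400],(400,250)),cv2.resize(snapshot('top')[160:300,240:450],(375,250))]))
E
```

```text
13.1 released 1.002 [-0.2998, 1.1941, -0.8997]
13.9 away
15.9 at grasp [0.6245, -0.084, 0.1392] [-0.644, 0.2392, 0.7805] -0.3879
16.3 gripped 0.6187 46.7603 [1.3014, 0.687, 6.5316]
17.0 lifted 0.6166 [-0.1057, 0.2379, -1.9864] [0.6232, -0.0831, 0.207]
20.6 down 0.007 10.7385 [0.4409, -0.1868, 0.1311]
```

View pics/b1.png

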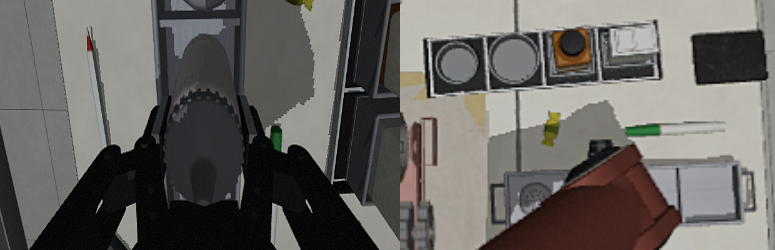

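The bottle is upright in the second bay and the shaker stands in the first, at about (535,197) in the right panel. Next, the square bottle.

```bash
python3 - <<'E'
from h import *
release(at(CC,CY,ROW[1]),.29)
pick(at(RC,RY,ROW[2]),.111)
place(at(CC,CY,ROW[2]),.111)
cv2.imwrite('pics/q1.png',np.hstack([cv2.resize(snapshot('wrist')[150:400],(400,250)),cv2.resize(snapshot('top')[160:300,240:450],(375,250))]))
E
```

```text
21.4 released 1.0003 [0.0406, -0.5006, 0.3934]
22.2 away
24.3 at grasp [0.6286, -0.16, 0.1273] [0.4905, -0.7737, 0.5876] 0.9149
24.7 gripped 0.5358 46.1982 [0.9106, -0.0883, 5.7105]
25.5 lifted 0.5342 [0.1856, -0.0807, -2.2446] [0.6274, -0.1589, 0.195]
29.1 down 0.007 9.569 [0.4415, -0.2627, 0.119]
```

View pics/q1.png

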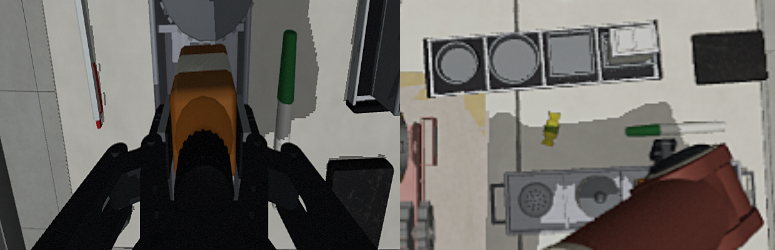

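The square bottle is upright in bay three, with the shaker and squeeze bottle standing in bays one and two. Last, the tin.

```bash
python3 - <<'E'
from h import *
release(at(CC,CY,ROW[2]),.27)
pick(at(RC,RY,ROW[3]),.113)
place(at(CC,CY,ROW[3]),.113)
release(at(CC,CY,ROW[3]),.30)
arm.line_to([.5,-.05,.34],velocity=.25,ori=down(.03))
cv2.imwrite('pics/end.png',np.hstack([cv2.resize(snapshot('wrist'),(400,250)),cv2.resize(snapshot('top')[160:300,240:450],(375,250))]))
E
```

```text
29.9 released 0.999 [-0.106, 0.179, -0.7448]
30.7 away
32.7 at grasp [0.6328, -0.236, 0.1294] [0.1969, 0.2441, 1.0792] -0.0074
33.3 gripped 0.3922 45.7196 [0.5126, 1.1723, 2.1713]
34.0 lifted 0.3944 [-1.1245, 0.7613, -2.2655] [0.6318, -0.2348, 0.1971]
37.6 down 0.007 4.1881 [0.4425, -0.3388, 0.1205]
38.4 released 0.9985 [0.0803, -0.642, -0.0034]
39.4 away
```

View pics/end.png

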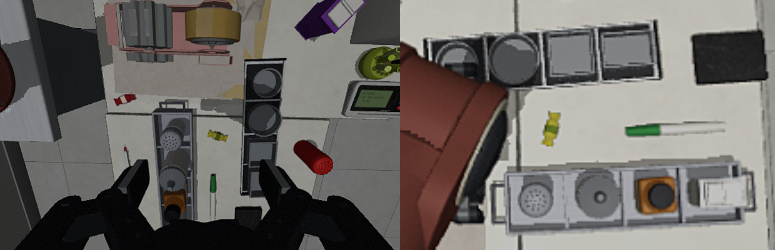

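The end picture shows the shaker (535,200), squeeze bottle (598,195), square bottle (657,193) and tin (720,190) upright, one to a bay, with the rail empty. Handing in.

```bash
python3 -c "
from h import *
print(ticket.finish_job(),arm.read_time())"
```

```text
the job is handed in; nothing more can be done
the job is handed in; nothing more can be done
```

The job is handed in: shaker, squeeze bottle, square bottle and flat tin stand upright and released in caddy bays 1 to 4, in the rail's left-to-right order, after about 41 s of robot time.

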